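Wipe the brass offcuts off the weighing pan into its catch tray

TASK

Take the scraper out of its cradle, press its blade lightly onto the weighing pan and wipe all five brass offcuts over the pan's open edge into the catch tray; then hang the scraper back in its cradle, blade down in the slot. Do not press the pan hard onto its overload stop, do not touch the offcuts with the gripper because they are sharp, and leave the doming block, the weight and the jar where they are.

Things in the scene. Friction and masses are not known exactly. Their poses are not given: they have to be found in the camera images.
- pan: steel weighing pan, 160 (x) by 170 (y) mm; origin at the centre of its flat top face, z up. Lips 6 mm high on both x edges and the +y edge leave a free face x -75..75, y -85..80 mm; the -y edge is open, with the catch tray below it. Sprung: stays put to about 2 N, then sinks 1 mm for each 5 N; its overload stop is 3 mm down, at about 17 N
- tray_floor (a point): centre of the inner floor of the dark steel catch tray, fixed to the scale beside the pan's open edge; axes as the pan's. Inside 184 (x) by 159 (y) mm, walls 27 mm above the floor; its near wall lies 15 mm under the pan's open edge. The pan's face is 49 mm above this floor
- scraper: wooden block 100 (x) by 28 (y) by 44 mm tall, with a steel blade 90 mm wide (x) and 3 mm thick (y) below it; 0.2 kg. Origin at the centre of the block's underside, z up. The blade is clamped 6 to 24 mm proud of the underside (differs each time, not measured; feel for it); its edge is parallel to x. Grip the block across y
- cradle_top (a point): top of the scraper's cradle, fixed to the bench: midpoint between its two rails, 34 mm above the bench, x along the slot. Slot 12 mm wide, 106 mm long, 30 mm deep; each rail 10 mm thick; foot 130 x 60 mm. Hung up, the block rests on the rails, blade in the slot, the scraper's origin at this point
- chip_1: loose brass offcut lying on the pan, rectangle 22 x 13 x 4 mm, 12 g; origin at the centre of its underside
- chip_2: loose brass offcut lying on the pan, disc 20 mm across, 4 mm thick, 12 g; origin at the centre of its underside
- chip_3: loose brass offcut lying on the pan, square 16 x 16 x 5 mm, 12 g; origin at the centre of its underside
- chip_4: loose brass offcut lying on the pan, bar 24 x 10 x 5 mm, 12 g; origin at the centre of its underside
- chip_5: loose brass offcut lying on the pan, disc 18 mm across, 5 mm thick, 12 g; origin at the centre of its underside
- dome_mould: bystander: brass doming block, 50 x 50 x 42 mm, origin at the centre of its underside
- weight_100: bystander: brass weight with a knob, 26 mm across, 30 mm tall, origin at the centre of its underside
- jar_mica: bystander: lidded glass jar, 46 mm across, 65 mm tall, origin at the centre of its underside

How it is judged:
By the outcome, as a careful person would: the job done as asked, in the order asked, and still so for the second after the job is handed in, with the robot touching nothing.
It also fails if it takes over 72 s, if anything falls off the work surface, if the arm or the gripper's body presses on something with over 40 N, if the wrist force passes 120 N, or if a joint passes its speed limit or range.

ROBOT

A 7-joint arm with a two-finger parallel gripper is mounted at the origin on a cart in front of the work surface, level with it; the furniture and walls round the work are solid. World frame = base frame: x ahead of the robot, y to its left, z up, the work surface at z = 0. Lengths are in m, angles in rad, forces in N, time in s.
With the tool pointing down it reaches from about 0.4 to 0.85 m from the base axis. Payload 4.5 kg.
Tool frame: the origin (TCP) lies midway between the tips of the shut fingers; the grasp point (between the pads) lies 19 mm behind it; z points along the fingers, y is the line along which they close (so a half turn about z gives the same grasp; the last joint's range is limited). The gripper opens to 88 mm and grips with 3 to 60 N. Pads are 18 mm wide; open, the fingers measure 123 mm over their backs; the gripper's body (75 mm by 187 mm) begins 45 mm behind the grasp point.
Start: joints at [-1.31, 0.689, -0.195, 1.565, 0.157, 0.902, -0.215], TCP at [0.141, 0.609, 0.21] pointing down, gripper open.
Joint ranges: [-3.01, 3.01], [-0.46, 2.08], [-1.47, 1.51], [0.13, 2.56], [-1, 4.14], [0.04, 2.09], [-2.66, 2.66]. Speed limits (rad/s): [2.57, 2.57, 3.14, 3.14, 3.14, 3.14, 3.14].

INTERFACE

Orientations are given as a unit quaternion [x, y, z, w].
In Python, from plant import r gives the robot as it stands.
- The arm moves only by the tool move_arm, never from a script. Its argument "targets" is a list that holds one entry, the list of rows, each a list of 7 numbers: the opening, from 0 (shut) to 1 (fully open), then the shift along the tool's x, y, z in mm, then the turn, a rotation vector about the tool's x, y, z in degrees. In form: [[[claw, dx, dy, dz, ax, ay, az], ...]]. A call has 1 to 10 rows; each row is the pose to reach, as a shift and turn from the pose commanded when the call began, along the tool's axes at that moment; what a row does not reach only later rows make up. A row lasts 1/8 s, in which the tool goes at most 62.5 mm and 10.7 degrees, less where a joint would pass 70% of its speed; a pose out of reach is approached as far as the arm can. A call with a gripper value outside its range is refused whole. The fingers move at their own pace and stop on an object; "newtons" is the grip in N (left out, the last holds). Time passes only in rows, so rows that repeat a pose let the fingers close. It gives the time, the measured TCP pose, the force, the opening and the grip force at its end, in the units of the state.
- r.get_state(): the state, without advancing time (a new reading comes with each control period).
- r.snapshot(name): name is "side" or "top"; returns the picture (384x512x3 uint8, red, green, blue); there is no depth.
- r.camera_info(name): a dict with "fx", "fy", "cx", "cy" (pixels), "R" (3x3) and "t" (3): a world point X has camera coordinates R X + t. Camera axes: x right, y down, z forward; pixel columns grow to the right and rows downward; lengths in m; the calibration is good to about 2 mm. A picture is of the moment at which its call begins. camera_info takes no time and is no camera call.
- r.finish_job(): hands the job in; it is judged then, once.
The state is a dict: "clock": time; "q": joint angles; "qd": joint speeds; "joint_torque": joint torques, N m; "tool_pos": TCP position; "eef_rot": TCP orientation; "contact_force": force on the tool from outside, world axes, zero at the start; "moment": the same for the moment, N m; "opening": opening from 0.0 (shut) to 1.0 (fully open); "finger_force": force on a finger pad.
Only numpy, scipy, OpenCV 4.12 (cv2) and the standard library are available. Lean on these libraries where they do the work, as an engineer would, in place of code of your own. Each camera call takes 0.05 s, during which the arm holds its last target. There are 200 camera calls.

## Working session

There is one attempt and no reset: what is moved stays moved. The work goes in short steps, Python scripts to look and compute and a tool call to move; the robot and the scene stay as the last step left them, time stands still between calls to the robot, and variables do not carry over. Pictures are saved under pics/ and viewed, at most 10 in all, crops included, and the job is handed in when it is done.

Besides the shell and the picture viewer there is one more tool, called after "Call:" as name(argument=value, ...), one argument or row to a line, values as JSON. move_arm: Moves the arm, as the interface text tells. Its arguments: {"type":"object","properties":{"targets":{"type":"array","items":{"type":"array","items":{"type":"array","items":{"type":"number"}}}},"newtons":{"type":"number"}},"required":["targets"]}

```bash
mkdir -p pics
python3 - <<'E'
from plant import r
import cv2,json
for n in("top","side"):
    im=r.snapshot(n); cv2.imwrite(f"pics/{n}0.png",cv2.resize(im[:,:,::-1],(800,600),interpolation=cv2.INTER_CUBIC)); cv2.imwrite(f"pics/raw_{n}0.png",im[:,:,::-1])
    c=r.camera_info(n); print(n,{k:(v.round(4).tolist() if hasattr(v,'round') and hasattr(v,'tolist') else v) for k,v in c.items()})
s=r.get_state(); print(s)
E
```

```text
top {'fx': 489.598040547358, 'fy': 489.598040547358, 'cx': 252.03415981006253, 'cy': 187.47570383587285, 'R': [[0.0196, -0.9998, -0.0014], [-0.9915, -0.0192, -0.129], [0.1289, 0.0039, -0.9916]], 't': [-0.209, 0.6056, 1.2812]}
side {'fx': 349.88555418662, 'fy': 349.88555418662, 'cx': 254.93864281152946, 'cy': 194.31056220179556, 'R': [[-0.9954, -0.0955, -0.0062], [-0.0461, 0.5358, -0.8431], [0.0839, -0.8389, -0.5377]], 't': [0.5649, 0.2012, 0.7009]}
{'clock': 0.1, 'q': array([-1.31018972,  0.68986681, -0.19450421,  1.56622817,  0.15731884,
        0.90253549, -0.21508687]), 'qd': array([-0.00062094, -0.00136748, -0.00087351, -0.00162839, -0.00028608,
        0.00163824,  0.00055567]), 'joint_torque': array([-3.35508441e-03, -5.28506541e+01, -1.27197314e+00, -1.53839618e+01,
       -5.26564464e-02,  1.99290858e-03,  7.38967833e-05]), 'tool_pos': array([0.14046542, 0.60837699, 0.20881384]), 'eef_rot': array([ 1.13116921e-01,  9.93581343e-01, -8.22953976e-04, -1.67482454e-05]), 'contact_force': array([-0.16579358,  0.14510503,  0.00171132]), 'moment': array([-0.02158058,  0.04813261, -0.01590459]), 'finger_force': 0.0, 'opening': 1.0013526573177376}
```

View pics/top0.png

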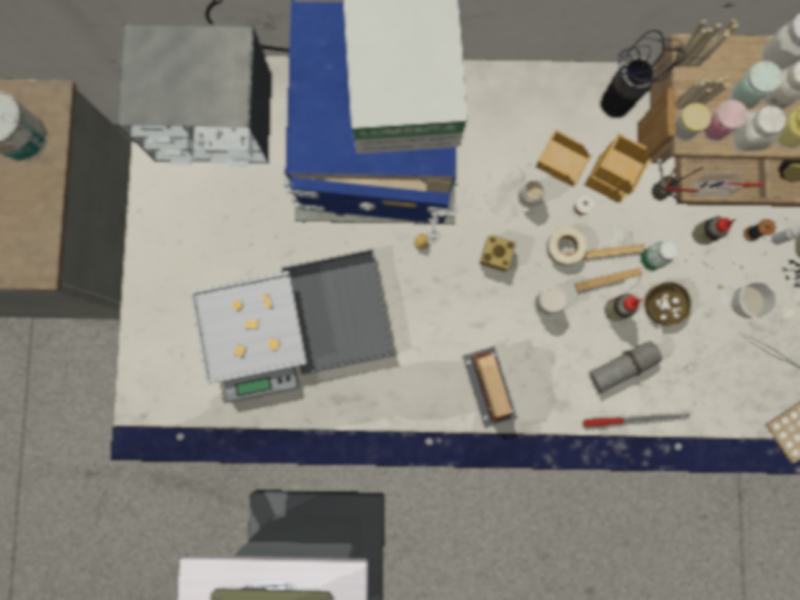

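View pics/side0.png

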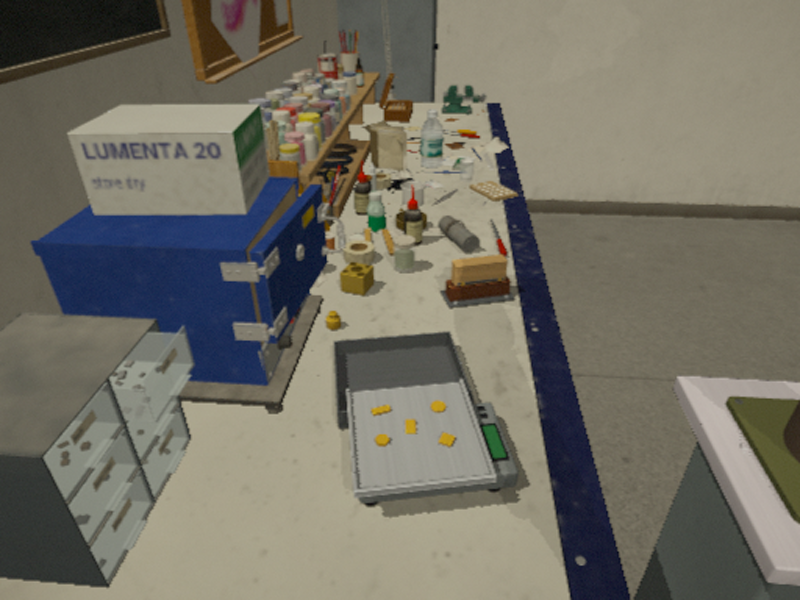

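The top view shows the pan at about (250,328), the tray at (340,315) on its open −y side, the scraper in its cradle at (492,385), the dome block at (497,252), the weight at (421,241) and the jar at (553,298). The side view confirms this layout. Next I'll zoom in on the pan and scraper.

```bash
python3 - <<'E'
import cv2,numpy as np
t=cv2.imread('pics/raw_top0.png');s=cv2.imread('pics/raw_side0.png')
def crop(im,x,y,w,h,W,H): return cv2.resize(im[y:y+h,x:x+w],(W,H),interpolation=cv2.INTER_CUBIC)
a=np.hstack([crop(t,120,155,100,75,400,300),crop(t,280,205,80,60,400,300)])   # x4 ; x5
b=np.hstack([crop(s,210,210,133,100,400,300),crop(s,270,150,80,60,400,300)]) # x3 ; x5
cv2.imwrite('pics/comp1.png',np.vstack([a,b]))
E
cat > h.py <<'E'
from plant import r
import cv2,numpy as np
C={n:r.camera_info(n) for n in("top","side")}
def K(c): return np.array([[c['fx'],0,c['cx']],[0,c['fy'],c['cy']],[0,0,1]])
def P(n): c=C[n]; return K(c)@np.c_[np.array(c['R']),np.array(c['t'])]
def tri(pt,ps):
    X=cv2.triangulatePoints(P('top'),P('side'),np.array(pt,float).reshape(2,1),np.array(ps,float).reshape(2,1)); return (X[:3]/X[3]).ravel()
def ray(n,p,z):
    c=C[n];R=np.array(c['R']);o=-R.T@np.array(c['t']);d=R.T@np.linalg.inv(K(c))@[p[0],p[1],1.];return o+d*(z-o[2])/d[2]
def proj(n,X): x=P(n)@np.r_[X,1];return x[:2]/x[2]
E
```

```text
(no output)
```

View pics/comp1.png

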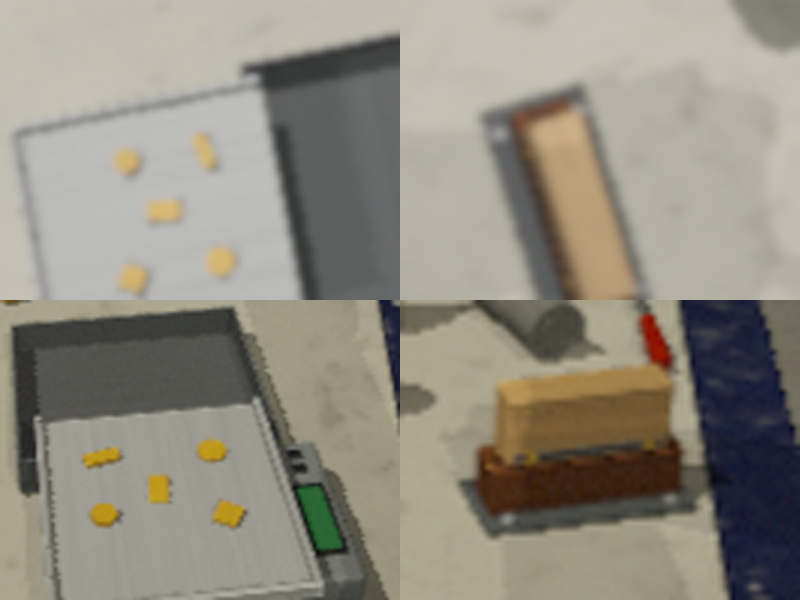

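The crops show clear pan and block corners. Now I'll triangulate them and segment the wood and the chips.

```bash
cat > m.py <<'E'
from h import *
np.set_printoptions(precision=4,suppress=True)
pr=[((123.5,188),(228.5,315)),((185.5,174.5),(222.7,249.3)),((195.2,231.7),(297,243.3)),((132.5,244.5),(315.5,309))]
X=np.array([tri(*p) for p in pr]);print(X)
print('sides',[np.linalg.norm(X[i]-X[i-1]) for i in range(4)],'ctr',X.mean(0))
d=(X[0]+X[3]-X[1]-X[2]);print('pan yaw(y dir)',np.degrees(np.arctan2(-d[0],d[1])))
d=(X[0]+X[1]-X[3]-X[2]);print('pan yaw(x dir)',np.degrees(np.arctan2(d[1],d[0])))
t=cv2.imread('pics/raw_top0.png');hsv=cv2.cvtColor(t,cv2.COLOR_BGR2HSV)
sub=np.zeros(t.shape[:2],np.uint8);sub[215:280,290:340]=1
m=cv2.inRange(hsv,(8,70,150),(22,170,255))*sub
cs=max(cv2.findContours(m,cv2.RETR_EXTERNAL,cv2.CHAIN_APPROX_NONE)[0],key=cv2.contourArea)
bx=cv2.boxPoints(cv2.minAreaRect(cs));print('block px',bx)
W=np.array([ray('top',p,.078) for p in bx]);print(W,'ctr',W.mean(0),'sides',np.linalg.norm(W[1]-W[0]),np.linalg.norm(W[2]-W[1]))
L=sorted([(W[1]-W[0]),(W[2]-W[1])],key=np.linalg.norm)[1];print('yaw',np.degrees(np.arctan2(L[1],L[0])))
# side top-face corners of block (from comp x5 + 270,150): 
for p in((497,389),(670,368),(505,381)): print('side block top corner',ray('side',(270+(p[0]-400)/5,150+(p[1]-300)/5),.078))
sub[:]=0;sub[170:240,125:195]=1
m=cv2.inRange(hsv,(12,90,120),(30,255,255))*sub
for c in cv2.findContours(m,cv2.RETR_EXTERNAL,cv2.CHAIN_APPROX_NONE)[0]:
    if cv2.contourArea(c)>8: u=cv2.moments(c);print('chip',ray('top',(u['m10']/u['m00'],u['m01']/u['m00']),X[:,2].mean()))
for n in C: c=C[n];print(n,-np.array(c['R']).T@np.array(c['t']))
E
python3 m.py
```

```text
[[ 0.5994  0.1457  0.0527]
 [ 0.6386 -0.0186  0.0538]
 [ 0.485  -0.0499  0.0558]
 [ 0.45    0.1153  0.0478]]
sides [np.float64(0.1525234562202004), np.float64(0.16894204342257707), np.float64(0.15675229594906828), np.float64(0.16906531702380032)] ctr [0.5433 0.0481 0.0525]
pan yaw(y dir) 12.701789501662548
pan yaw(x dir) 11.501301512526927
block px [[305.1 229.3]
 [315.3 225.9]
 [327.6 262.8]
 [317.4 266.2]]
[[ 0.4981 -0.3368  0.078 ]
 [ 0.5074 -0.3631  0.078 ]
 [ 0.4135 -0.3949  0.078 ]
 [ 0.4044 -0.3688  0.078 ]] ctr [ 0.4558 -0.3659  0.078 ] sides 0.027947993218158607 0.09910956576269885
yaw -161.28062137957417
side block top corner [ 0.5022 -0.3501  0.078 ]
side block top corner [ 0.4026 -0.3843  0.078 ]
side block top corner [ 0.4977 -0.3602  0.078 ]
chip [0.5047 0.0629 0.0525]
chip [0.5172 0.0053 0.0525]
chip [0.5496 0.0436 0.0525]
chip [0.5826 0.0703 0.0525]
chip [0.592  0.0199 0.0525]
top [ 0.4393 -0.2024  1.3484]
side [0.5128 0.5342 0.55  ]
```

```bash
cat > go.py <<'E'
import sys
from plant import r
import numpy as np
from scipy.spatial.transform import Rotation as Ro
# args: x y z(mm) yaw of tool-y (deg) triples...
s=r.get_state();R=Ro.from_quat(s['eef_rot'])
print('clk',round(s['clock'],2),'pos',(s['tool_pos']*1e3).round(1),'yaw_y',np.degrees(np.arctan2(R.as_matrix()[1,1],R.as_matrix()[0,1])).round(2),'F',s['contact_force'].round(2),'open',round(s['opening'],3),'ff',round(s['finger_force'],1))
a=np.array(sys.argv[1:],float).reshape(-1,4)
for x,y,z,w in a:
    t=np.radians(w);Y=np.array([np.cos(t),np.sin(t),0]);Z=np.array([0,0,-1.]);T=Ro.from_matrix(np.c_[np.cross(Y,Z),Y,Z])
    print('shift',R.inv().apply(np.array([x,y,z])-s['tool_pos']*1e3).round(1),'turn',np.degrees((R.inv()*T).as_rotvec()).round(1))
E
python3 go.py 450 250 210 95  460 -150 190 108.7  456 -366 130 108.7
```

```text
clk 0.1 pos [140.5 608.4 208.8] yaw_y 77.01 F [-0.17  0.15  0.  ] open 1.001 ff 0.0
shift [-382.2 -279.6   -0.7] turn [ -0.1  -0.  -18. ]
shift [-481.8 -667.1   20. ] turn [ -0.1  -0.  -31.7]
shift [-526.5 -878.4   80.3] turn [ -0.1  -0.  -31.7]
```

Call:
move_arm(
  targets=[
    [[1,-190,-140,0,0,0,-9],[1,-190,-140,0,0,0,-9],[1,-190,-140,0,0,0,-9],[1,-190,-140,0,0,0,-9],[1,-382,-280,0,0,0,-18],[1,-382,-280,0,0,0,-18],[1,-382,-280,0,0,0,-18],[1,-382,-280,0,0,0,-18],[1,-382,-280,0,0,0,-18],[1,-382,-280,0,0,0,-18]],
  ],
  newtons=30,
)

```text
clock: 1.35
tool_pos: [0.4492, 0.2508, 0.2093]
eef_rot: [-0.044, 0.999, 0.0, -0.0]
contact_force: [-0.2, -0.0, 1.0]
opening: 1.001
finger_force: 0.0
```

```bash
python3 go.py 460 -150 190 108.7  456 -366 130 108.7
```

```text
clk 1.35 pos [449.2 250.8 209.3] yaw_y 95.03 F [-0.23 -0.02  1.03] open 1.001 ff 0.0
shift [  24.3 -400.2   19.1] turn [  0.   -0.  -13.7]
shift [  47.2 -615.1   79. ] turn [  0.   -0.  -13.7]
```

Call:
move_arm(
  targets=[
    [[1,24,-400,19,0,0,-13.7],[1,24,-400,19,0,0,-13.7],[1,24,-400,19,0,0,-13.7],[1,24,-400,19,0,0,-13.7],[1,24,-400,19,0,0,-13.7],[1,24,-400,19,0,0,-13.7],[1,24,-400,19,0,0,-13.7],[1,47,-615,70,0,0,-13.7],[1,47,-615,70,0,0,-13.7],[1,47,-615,70,0,0,-13.7]],
  ],
)

```text
clock: 2.6
tool_pos: [0.4587, -0.3322, 0.1472]
eef_rot: [-0.165, 0.986, 0.0, 0.001]
contact_force: [0.7, -0.5, 0.2]
opening: 1.001
finger_force: 0.0
```

Call:
move_arm(
  targets=[
    [[1,0,0,0,0,0,0],[1,0,0,0,0,0,0]],
  ],
)

```text
clock: 2.85
tool_pos: [0.4584, -0.3302, 0.1474]
eef_rot: [-0.164, 0.986, 0.001, 0.0]
contact_force: [0.7, 0.0, 0.4]
opening: 0.998
finger_force: 0.0
```

```bash
python3 go.py 456 -366 41.5 108.7
python3 - <<'E'
from h import *
a=r.snapshot('top')[190:290,250:383,::-1];b=r.snapshot('side')[90:190,250:383,::-1]
f=lambda i:cv2.resize(i,(400,300),interpolation=cv2.INTER_CUBIC)
cv2.imwrite('pics/pre.png',np.hstack([f(a),f(b)]))
E
```

```text
clk 2.85 pos [ 458.4 -330.2  147.4] yaw_y 108.87 F [0.75 0.02 0.4 ] open 0.998 ff 0.0
shift [ 13.9 -33.3 105.8] turn [0.1 0.1 0.2]
```

View pics/pre.png

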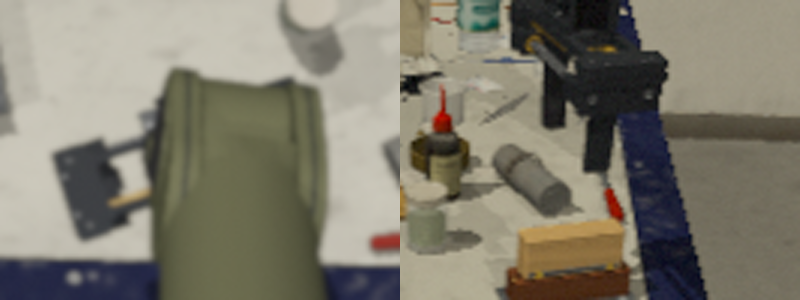

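The gripper is above and short of the block, and nothing is in its way. I'll shift across first, then descend.

Call:
move_arm(
  targets=[
    [[1,14,-33.3,0,0,0,0],[1,14,-33.3,20,0,0,0],[1,14,-33.3,50,0,0,0],[1,14,-33.3,75,0,0,0],[1,14,-33.3,90,0,0,0],[1,14,-33.3,98,0,0,0],[1,14,-33.3,105,0,0,0],[1,14,-33.3,105,0,0,0]],
  ],
)

```text
clock: 3.95
tool_pos: [0.4548, -0.3687, 0.0425]
eef_rot: [-0.163, 0.987, -0.0, 0.0]
contact_force: [0.1, -0.2, 0.4]
opening: 0.998
finger_force: 0.0
```

```bash
python3 go.py 456 -366 41.5 108.7
python3 - <<'E'
from h import *
b=r.snapshot('side')[110:190,260:380,::-1]
cv2.imwrite('pics/pre2.png',cv2.resize(b,(780,520),interpolation=cv2.INTER_CUBIC))
E
```

```text
clk 3.95 pos [ 454.8 -368.7   42.5] yaw_y 108.71 F [ 0.15 -0.23  0.36] open 0.998 ff 0.0
shift [-2.   2.2  1. ] turn [-0.  0.  0.]
```

View pics/pre2.png

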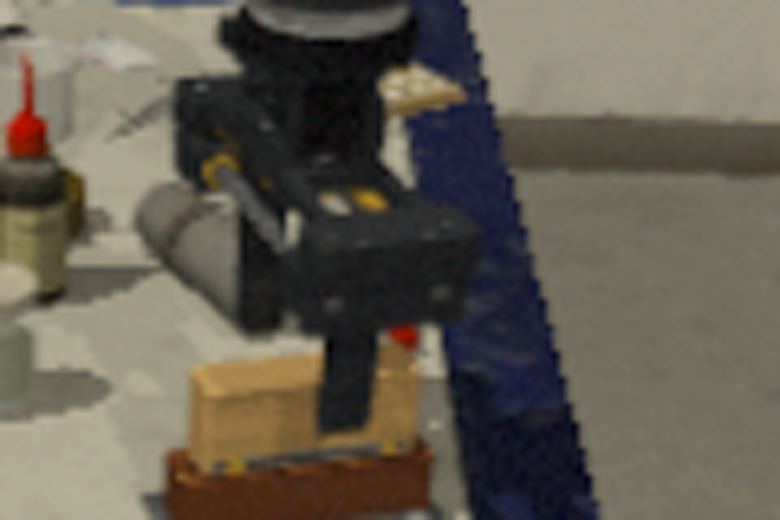

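The fingers straddle the block above the rails; the offset of the near finger is perspective. Now I'll close.

Call:
move_arm(
  targets=[
    [[1,-2,2,1,0,0,0],[1,-2,2,1,0,0,0],[0.2,-2,2,1,0,0,0],[0.2,-2,2,1,0,0,0],[0.2,-2,2,1,0,0,0],[0.2,-2,2,1,0,0,0],[0.2,-2,2,1,0,0,0],[0.2,-2,2,1,0,0,0]],
  ],
  newtons=30,
)

```text
clock: 5.0
tool_pos: [0.456, -0.3662, 0.0414]
eef_rot: [-0.162, 0.987, 0.0, 0.0]
contact_force: [-0.2, 0.8, 0.5]
opening: 0.344
finger_force: 0.8
```

```bash
python3 go.py 456 -366 41.5 108.7
```

```text
clk 5.0 pos [ 456.  -366.2   41.4] yaw_y 108.7 F [-0.2   0.84  0.51] open 0.344 ff 0.8
shift [-0.1  0.2 -0.1] turn [0. 0. 0.]
```

Call:
move_arm(
  targets=[
    [[0,0,0,0,0,0,0],[0,0,0,0,0,0,0],[0,0,0,0,0,0,0],[0,0,0,0,0,0,0]],
  ],
  newtons=40,
)

```text
clock: 5.5
tool_pos: [0.4559, -0.3661, 0.0414]
eef_rot: [-0.163, 0.987, 0.0, -0.0]
contact_force: [-0.0, 1.0, 1.1]
opening: 0.308
finger_force: 39.9
```

Call:
move_arm(
  targets=[
    [[0,0,0,-3,0,0,0],[0,0,0,-10,0,0,0],[0,0,0,-25,0,0,0],[0,0,0,-45,0,0,0],[0,0,0,-80,0,0,0],[0,0,0,-120,0,0,0],[0,0,0,-120,0,0,0],[0,0,0,-120,0,0,0],[0,0,0,-120,0,0,0]],
  ],
)

```text
clock: 6.62
tool_pos: [0.4549, -0.3658, 0.1602]
eef_rot: [-0.163, 0.987, 0.001, -0.001]
contact_force: [-0.5, -0.6, -1.7]
opening: 0.311
finger_force: 39.9
```

```bash
python3 - <<'E'
from h import *
b=r.snapshot('side')[90:190,240:373,::-1]
cv2.imwrite('pics/lift.png',cv2.resize(b,(798,600),interpolation=cv2.INTER_CUBIC))
E
# pan frame targets: origin 543.3,48.1 yaw 12.3 ; first x=+22,y=52
python3 - <<'E'
import numpy as np
t=np.radians(12.3);u=np.array([np.cos(t),np.sin(t)]);v=np.array([-u[1],u[0]])
for x in(22,-22):
  for y in(52,-95): print(x,y,(np.array([543.3,48.1])+x*u+y*v).round(1))
E
```

```text
22 52 [553.7 103.6]
22 -95 [585. -40.]
-22 52 [510.7  94.2]
-22 -95 [542.  -49.4]
```

View pics/lift.png

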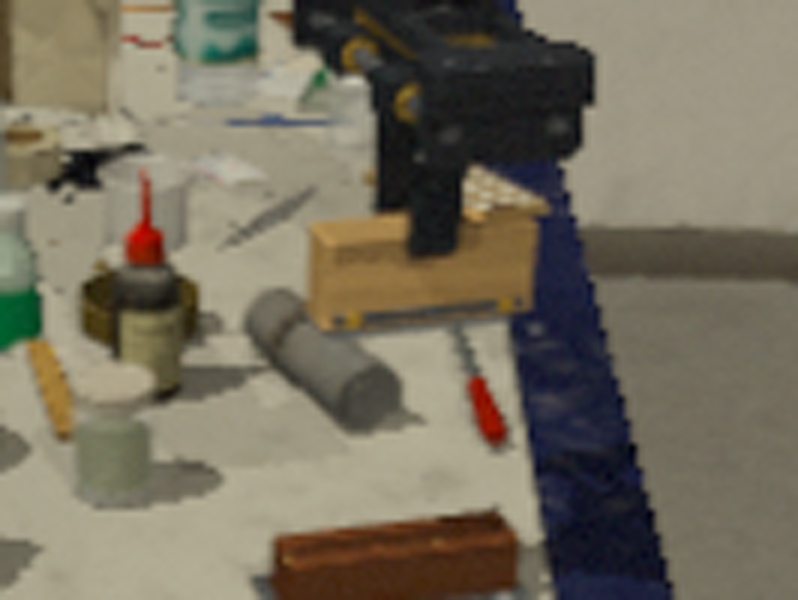

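The scraper is lifted clear, but the finger seems to overlap only the top of the block. I'll check this by projection.

Run:
```python
from h import *
np.set_printoptions(precision=0,suppress=True)
t=np.radians(18.7);u=np.array([np.cos(t),np.sin(t),0]);v=np.array([-u[1],u[0],0])
T=np.array([.4549,-.3658,.1602]);z0=np.array([0,0,1.])
f=lambda X:(proj('side',X)-[240,90])*6
print('pic coords; tcp',f(T),'finger outer tip',f(T+v*.0315), 'w/ pads inner',f(T+v*.014))
for dz in(-.0074,.0366):
  for s in(1,-1): print(dz,s,f(T+v*.014+u*.05*s+z0*dz))
print('cradle near rail top ends',[f(np.array([.456,-.366,.034])+v*.016+u*.053*s) for s in(1,-1)])
```

```text
pic coords; tcp [409. 296.] finger outer tip [434. 324.] w/ pads inner [420. 308.]
-0.0074 1 [314. 334.]
-0.0074 -1 [522. 312.]
0.0366 1 [319. 242.]
0.0366 -1 [532. 221.]
cradle near rail top ends [array([294., 564.]), array([501., 538.])]
```

Run:
```python
from h import *
np.set_printoptions(precision=1,suppress=True)
t=np.radians(18.7);u=np.array([np.cos(t),np.sin(t),0]);v=np.array([-u[1],u[0],0]);z=np.array([0,0,1.])
for T,o in((np.array([.4584,-.3302,.1474]),(315.7,146.7)),(np.array([.4548,-.3687,.0425]),(313,176))):
    print('obs',o,'pred inner/outer',proj('side',T+v*.044),proj('side',T+v*.061),'20mm up',proj('side',T+v*.0525+z*.02))
```

```text
obs (315.7, 146.7) pred inner/outer [312.9 156.2] [315.4 159.1] 20mm up [314.8 150.5]
obs (313, 176) pred inner/outer [310.5 183.6] [312.7 186.7] 20mm up [312.2 179. ]
```

```bash
python3 go.py 470 -150 165 105 553.7 103.6 130 102.3
```

```text
clk 6.67 pos [ 455.1 -365.7  160.2] yaw_y 108.71 F [ 0.35  0.58 -2.19] open 0.315 ff 39.9
shift [-83.4 199.6  -4.5] turn [ 0.1 -0.1  3.7]
shift [-244.1  412.8   30.7] turn [ 0.1 -0.1  6.4]
```

Call:
move_arm(
  targets=[
    [[0,-30,50,0,0,0,1],[0,-60,100,0,0,0,2],[0,-90,150,0,0,0,3],[0,-120,200,0,0,0,4],[0,-150,250,0,0,0,5],[0,-180,305,0,0,0,6.4],[0,-212,360,0,0,0,6.4],[0,-244,413,10,0,0,6.4],[0,-244,413,30,0,0,6.4],[0,-244,413,30,0,0,6.4]],
  ],
  newtons=55,
)

```text
clock: 7.92
tool_pos: [0.5528, 0.1033, 0.1295]
eef_rot: [-0.108, 0.994, -0.001, -0.002]
contact_force: [-0.4, -1.2, -1.4]
opening: 0.307
finger_force: 54.9
```

Call:
move_arm(
  targets=[
    [[0,0,0,0,0,0,0],[0,0,0,0,0,0,0],[0,0,0,0,0,0,0]],
  ],
)

```text
clock: 8.3
tool_pos: [0.555, 0.1025, 0.132]
eef_rot: [-0.107, 0.994, -0.0, 0.0]
contact_force: [-0.0, 0.6, -1.2]
opening: 0.306
finger_force: 54.9
```

```bash
python3 go.py  553.7 103.6 90 102.3;  python3 - <<'E'
from h import *
b=r.snapshot('side')[190:320,200:340,::-1]
cv2.imwrite('pics/hover.png',cv2.resize(b,(646,600),interpolation=cv2.INTER_CUBIC))
E
```

```text
clk 8.3 pos [555.  102.5 132. ] yaw_y 102.23 F [-0.02  0.58 -1.21] open 0.306 ff 54.9
shift [ 1.   1.4 42. ] turn [-0.   0.1 -0.1]
```

View pics/hover.png

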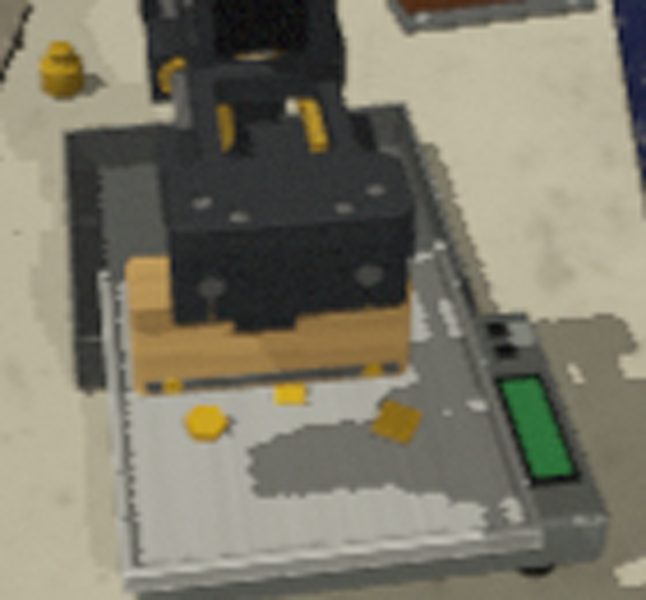

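The scraper hangs level above the pan on the +y side of all the chips. The chips at (207,422), (290,395) and (398,422) are clear of it. Now I'll descend by feel.

Call:
move_arm(
  targets=[
    [[0,1,1.5,15,0,0,0],[0,1,1.5,30,0,0,0],[0,1,1.5,42,0,0,0],[0,1,1.5,46,0,0,0],[0,1,1.5,48,0,0,0],[0,1,1.5,48,0,0,0],[0,1,1.5,48,0,0,0],[0,1,1.5,48,0,0,0]],
  ],
)

```text
clock: 9.35
tool_pos: [0.5536, 0.1045, 0.0838]
eef_rot: [-0.107, 0.994, 0.0, 0.0]
contact_force: [0.7, -1.0, -1.4]
opening: 0.308
finger_force: 54.9
```

Call:
move_arm(
  targets=[
    [[0,0,0,1.5,0,0,0],[0,0,0,1.5,0,0,0],[0,0,0,1.5,0,0,0]],
  ],
)

```text
clock: 9.72
tool_pos: [0.5533, 0.1045, 0.0819]
eef_rot: [-0.107, 0.994, 0.0, -0.0]
contact_force: [-0.9, 1.6, -1.7]
opening: 0.308
finger_force: 54.9
```

Call:
move_arm(
  targets=[
    [[0,0,0,1.5,0,0,0],[0,0,0,1.5,0,0,0],[0,0,0,1.5,0,0,0]],
  ],
)

```text
clock: 10.1
tool_pos: [0.5533, 0.1045, 0.0805]
eef_rot: [-0.107, 0.994, 0.0, -0.0]
contact_force: [0.7, -0.4, -1.9]
opening: 0.307
finger_force: 54.9
```

Call:
move_arm(
  targets=[
    [[0,0,0,1.5,0,0,0],[0,0,0,1.5,0,0,0],[0,0,0,1.5,0,0,0]],
  ],
)

```text
clock: 10.48
tool_pos: [0.5533, 0.1045, 0.0789]
eef_rot: [-0.107, 0.994, 0.0, 0.0]
contact_force: [-0.2, -0.5, -2.2]
opening: 0.307
finger_force: 54.9
```

Call:
move_arm(
  targets=[
    [[0,0,0,1.5,0,0,0],[0,0,0,1.5,0,0,0],[0,0,0,1.5,0,0,0]],
  ],
)

```text
clock: 10.85
tool_pos: [0.5533, 0.1045, 0.0774]
eef_rot: [-0.107, 0.994, 0.0, -0.0]
contact_force: [0.4, -0.3, -1.9]
opening: 0.309
finger_force: 54.9
```

Call:
move_arm(
  targets=[
    [[0,0,0,1.5,0,0,0],[0,0,0,1.5,0,0,0],[0,0,0,1.5,0,0,0]],
  ],
)

```text
clock: 11.22
tool_pos: [0.5533, 0.1045, 0.0759]
eef_rot: [-0.107, 0.994, 0.0, -0.0]
contact_force: [-0.0, 0.0, -1.2]
opening: 0.308
finger_force: 54.9
```

Call:
move_arm(
  targets=[
    [[0,0,0,1.5,0,0,0],[0,0,0,1.5,0,0,0],[0,0,0,1.5,0,0,0]],
  ],
)

```text
clock: 11.6
tool_pos: [0.5533, 0.1045, 0.0745]
eef_rot: [-0.107, 0.994, 0.0, 0.0]
contact_force: [0.4, 0.7, -2.3]
opening: 0.308
finger_force: 54.9
```

Call:
move_arm(
  targets=[
    [[0,0,0,1.5,0,0,0],[0,0,0,1.5,0,0,0],[0,0,0,1.5,0,0,0]],
  ],
)

```text
clock: 11.98
tool_pos: [0.5533, 0.1045, 0.0729]
eef_rot: [-0.107, 0.994, 0.0, -0.0]
contact_force: [-0.2, 0.2, -1.7]
opening: 0.309
finger_force: 54.9
```

Call:
move_arm(
  targets=[
    [[0,0,0,1.5,0,0,0],[0,0,0,1.5,0,0,0],[0,0,0,1.5,0,0,0]],
  ],
)

```text
clock: 12.35
tool_pos: [0.5533, 0.1045, 0.0714]
eef_rot: [-0.107, 0.994, 0.0, -0.0]
contact_force: [0.0, 0.4, -2.1]
opening: 0.308
finger_force: 54.9
```

Call:
move_arm(
  targets=[
    [[0,0,0,1.5,0,0,0],[0,0,0,1.5,0,0,0],[0,0,0,1.5,0,0,0]],
  ],
)

```text
clock: 12.72
tool_pos: [0.5534, 0.1045, 0.07]
eef_rot: [-0.107, 0.994, 0.0, 0.0]
contact_force: [0.7, -0.6, -1.8]
opening: 0.31
finger_force: 54.9
```

Call:
move_arm(
  targets=[
    [[0,0,0,1.5,0,0,0],[0,0,0,1.5,0,0,0],[0,0,0,1.5,0,0,0]],
  ],
)

```text
clock: 13.1
tool_pos: [0.5535, 0.1045, 0.0689]
eef_rot: [-0.107, 0.994, 0.0, 0.0]
contact_force: [-1.5, -0.9, 4.7]
opening: 0.305
finger_force: 55.0
```

Contact: the force jumped 6.6 N at TCP z ≈ 69.8 mm. I'll ease off 0.5 mm and start the wipe.

Call:
move_arm(
  targets=[
    [[0,0,0,-0.5,0,0,0],[0,0,0,-0.5,0,0,0],[0,-0.0,-4,-0.5,0,0,0],[0,0,-8,-0.5,0,0,0],[0,0,-12,-0.5,0,0,0],[0,0,-16,-0.5,0,0,0],[0,0,-20,-0.5,0,0,0],[0,0,-24,-0.5,0,0,0],[0,0,-28,-0.5,0,0,0],[0,0,-32,-0.5,0,0,0]],
  ],
)

```text
clock: 14.35
tool_pos: [0.5601, 0.073, 0.069]
eef_rot: [-0.107, 0.994, 0.0, -0.0]
contact_force: [-0.9, 3.8, 4.2]
opening: 0.309
finger_force: 55.0
```

```bash
python3 go.py
```

```text
clk 14.35 pos [560.1  73.   69. ] yaw_y 102.31 F [-0.86  3.77  4.21] open 0.309 ff 55.0
```

Call:
move_arm(
  targets=[
    [[0,0,-4,-0.4,0,0,0],[0,0,-8,-0.4,0,0,0],[0,0,-12,-0.4,0,0,0],[0,0,-16,-0.4,0,0,0],[0,0,-20,-0.4,0,0,0],[0,0,-24,-0.4,0,0,0],[0,0,-28,-0.4,0,0,0],[0,0,-32,-0.4,0,0,0],[0,0,-36,-0.4,0,0,0],[0,0,-40,-0.4,0,0,0]],
  ],
)

```text
clock: 15.6
tool_pos: [0.5687, 0.0339, 0.0693]
eef_rot: [-0.107, 0.994, 0.0, -0.0]
contact_force: [-1.0, 2.6, 1.9]
opening: 0.31
finger_force: 55.0
```

```bash
python3 go.py
```

```text
clk 15.6 pos [568.7  33.9  69.3] yaw_y 102.31 F [-0.98  2.59  1.92] open 0.31 ff 55.0
```

Call:
move_arm(
  targets=[
    [[0,0,-4,0,0,0,0],[0,0,-8,0,0,0,0],[0,0,-12,0,0,0,0],[0,0,-16,0,0,0,0],[0,0,-20,0,0,0,0],[0,0,-24,0,0,0,0],[0,0,-28,0,0,0,0],[0,0,-32,0,0,0,0],[0,0,-36,0,0,0,0],[0,0,-40,0,0,0,0]],
  ],
)

```text
clock: 16.85
tool_pos: [0.5772, -0.0052, 0.0693]
eef_rot: [-0.107, 0.994, 0.0, -0.0]
contact_force: [-0.3, 1.8, 2.6]
opening: 0.309
finger_force: 55.0
```

```bash
python3 go.py
```

```text
clk 16.85 pos [577.2  -5.2  69.3] yaw_y 102.3 F [-0.3   1.83  2.61] open 0.309 ff 55.0
```

Call:
move_arm(
  targets=[
    [[0,0,-4,0,0,0,0],[0,0,-8,0,0,0,0],[0,0,-12,0,0,0,0],[0,0,-16,0,0,0,0],[0,0,-20,0,0,0,0],[0,0,-24,0,0,0,0],[0,0,-28,0,0,0,0],[0,0,-33,0,0,0,0],[0,0,-38,0,0,0,0],[0,0,-38,-2,0,0,0]],
  ],
)

```text
clock: 18.1
tool_pos: [0.585, -0.0432, 0.071]
eef_rot: [-0.107, 0.994, -0.0, -0.0]
contact_force: [0.4, -0.3, -1.6]
opening: 0.311
finger_force: 54.9
```

Call:
move_arm(
  targets=[
    [[0,0,0,-20,0,0,0],[0,0,0,-50,0,0,0],[0,0,50,-60,0,0,0],[0,0,90,-60,0,0,0],[0,10,130,-60,0,0,0],[0,20,170,-60,0,0,0],[0,20,200,-60,0,0,0],[0,20,200,-60,0,0,0],[0,20,200,-60,0,0,0]],
  ],
)

```text
clock: 19.23
tool_pos: [0.5233, 0.148, 0.1313]
eef_rot: [-0.107, 0.994, -0.001, -0.0]
contact_force: [-0.2, -0.5, -1.9]
opening: 0.306
finger_force: 54.9
```

```bash
python3 go.py
cat > look.py <<'E'
from h import *
import sys
n=sys.argv[1]
a=r.snapshot('top')[150:250,110:260,::-1];b=r.snapshot('side')[190:320,200:340,::-1]
cv2.imwrite(f'pics/{n}.png',np.hstack([cv2.resize(a,(450,300),interpolation=cv2.INTER_CUBIC),cv2.resize(b,(323,300),interpolation=cv2.INTER_CUBIC)]))
E
python3 look.py wipe1
```

```text
clk 19.23 pos [523.3 148.  131.3] yaw_y 102.27 F [-0.21 -0.49 -1.92] open 0.306 ff 54.9
```

View pics/wipe1.png

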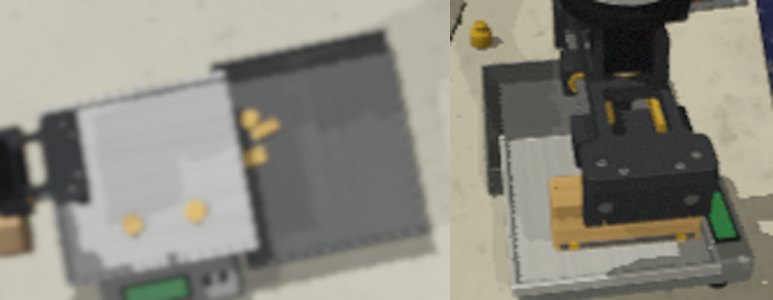

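Three chips are in the tray, at (250,118), (265,128) and (256,156). Two remain on the pan, at (133,225) and (195,211). Next is the second stroke, on the −x side.

```bash
python3 go.py 510.7 94.2 69.5 102.3
```

```text
clk 19.32 pos [523.4 147.3 131.2] yaw_y 102.18 F [-0.79  0.07 -2.35] open 0.309 ff 54.9
shift [ 23.6 -49.2  61.8] turn [-0.1 -0.  -0.1]
```

Call:
move_arm(
  targets=[
    [[0,23.5,-49,0,0,0,0],[0,23.5,-49,10,0,0,0],[0,23.5,-49,30,0,0,0],[0,23.5,-49,45,0,0,0],[0,23.5,-49,54,0,0,0],[0,23.5,-49,58,0,0,0],[0,23.5,-49,59,0,0,0],[0,23.5,-49,59.5,0,0,0],[0,23.5,-49,59.5,0,0,0],[0,23.5,-49,59.5,0,0,0]],
  ],
)

```text
clock: 20.58
tool_pos: [0.5107, 0.0962, 0.0721]
eef_rot: [-0.107, 0.994, 0.0, 0.0]
contact_force: [0.7, 0.8, -1.0]
opening: 0.304
finger_force: 54.9
```

```bash
python3 go.py 510.7 94.2 69.5 102.3
```

```text
clk 20.57 pos [510.7  96.2  72.1] yaw_y 102.3 F [ 0.7   0.84 -1.04] open 0.304 ff 54.9
shift [ 0.5 -2.   2.6] turn [0. 0. 0.]
```

Call:
move_arm(
  targets=[
    [[0,0,0,1.5,0,0,0],[0,0,0,2.2,0,0,0],[0,0,0,2.6,0,0,0],[0,0,0,2.6,0,0,0],[0,0,0,2.6,0,0,0]],
  ],
)

```text
clock: 21.2
tool_pos: [0.5107, 0.0962, 0.0694]
eef_rot: [-0.107, 0.994, 0.0, 0.0]
contact_force: [0.2, -0.9, 1.8]
opening: 0.307
finger_force: 54.9
```

```bash
python3 go.py
```

```text
clk 21.2 pos [510.7  96.2  69.4] yaw_y 102.3 F [ 0.19 -0.88  1.83] open 0.307 ff 54.9
```

Call:
move_arm(
  targets=[
    [[0,0,-4,0,0,0,0],[0,0,-8,0,0,0,0],[0,0,-12,0,0,0,0],[0,0,-16,0,0,0,0],[0,0,-20,0,0,0,0],[0,0,-24,0,0,0,0],[0,0,-28,0,0,0,0],[0,0,-32,0,0,0,0],[0,0,-36,0,0,0,0],[0,0,-40,0,0,0,0]],
  ],
)

```text
clock: 22.45
tool_pos: [0.5191, 0.0569, 0.0693]
eef_rot: [-0.107, 0.994, 0.0, -0.0]
contact_force: [-1.1, 2.9, 3.0]
opening: 0.305
finger_force: 55.0
```

```bash
python3 go.py
```

```text
clk 22.45 pos [519.1  56.9  69.3] yaw_y 102.31 F [-1.14  2.91  2.99] open 0.305 ff 55.0
```

Call:
move_arm(
  targets=[
    [[0,0,-4,0,0,0,0],[0,0,-8,0,0,0,0],[0,0,-12,0,0,0,0],[0,0,-16,0,0,0,0],[0,0,-20,0,0,0,0],[0,0,-24,0,0,0,0],[0,0,-28,0,0,0,0],[0,0,-32,0,0,0,0],[0,0,-36,0,0,0,0],[0,0,-40,0,0,0,0]],
  ],
)

```text
clock: 23.7
tool_pos: [0.5277, 0.0178, 0.0692]
eef_rot: [-0.107, 0.994, 0.0, -0.0]
contact_force: [-0.7, 3.3, 3.2]
opening: 0.31
finger_force: 55.0
```

Call:
move_arm(
  targets=[
    [[0,0,-4,0,0,0,0],[0,0,-8,0,0,0,0],[0,0,-12,0,0,0,0],[0,0,-16,0,0,0,0],[0,0,-20,0,0,0,0],[0,0,-24,0,0,0,0],[0,0,-28,0,0,0,0],[0,0,-32,0,0,0,0],[0,0,-36,0,0,0,0],[0,0,-40,0,0,0,0]],
  ],
)

```text
clock: 24.95
tool_pos: [0.5362, -0.0213, 0.0693]
eef_rot: [-0.107, 0.994, 0.0, -0.0]
contact_force: [-0.2, 2.7, 4.0]
opening: 0.308
finger_force: 55.0
```

Call:
move_arm(
  targets=[
    [[0,0,-4,0,0,0,0],[0,0,-8,0,0,0,0],[0,0,-12,0,0,0,0],[0,0,-16,0,0,0,0],[0,0,-20,0,0,0,0],[0,0,-24,0,0,0,0],[0,0,-28,0,0,0,0],[0,0,-30,0,0,0,0],[0,0,-30,-3,0,0,0],[0,0,-30,-20,0,0,0]],
  ],
)

```text
clock: 26.2
tool_pos: [0.5417, -0.0502, 0.0888]
eef_rot: [-0.107, 0.994, 0.0, -0.001]
contact_force: [0.3, 0.8, -1.7]
opening: 0.305
finger_force: 54.9
```

Call:
move_arm(
  targets=[
    [[0,0,0,-20,0,0,0],[0,0,0,-50,0,0,0],[0,0,-50,-70,0,0,0],[0,0,-100,-70,0,0,0],[0,0,-150,-70,0,0,0],[0,0,-200,-70,0,0,0],[0,0,-200,-70,0,0,0],[0,0,-200,-70,0,0,0]],
  ],
)

```text
clock: 27.2
tool_pos: [0.5849, -0.2447, 0.1591]
eef_rot: [-0.107, 0.994, 0.001, -0.0]
contact_force: [0.7, 0.7, -2.1]
opening: 0.306
finger_force: 54.9
```

```bash
python3 go.py 456 -366 130 108.7; python3 look.py wipe2
python3 - <<'E'
from h import *
s=r.snapshot('side');cv2.imwrite('pics/raw_side2.png',s[:,:,::-1]);t=r.snapshot('top');cv2.imwrite('pics/raw_top2.png',t[:,:,::-1])
E
```

```text
clk 27.2 pos [ 584.9 -244.7  159.1] yaw_y 102.33 F [ 0.74  0.65 -2.09] open 0.306 ff 54.9
shift [151.8 -91.   29. ] turn [ 0.1 -0.  -6.4]
```

View pics/wipe2.png

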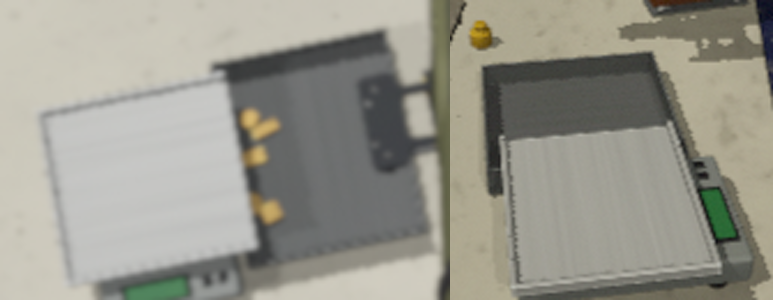

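The pan is empty and all five chips are in the tray, at about x 245–280 px in the top view. Now back to the cradle.

Call:
move_arm(
  targets=[
    [[0,50,-30,0,0,0,-3],[0,100,-60,0,0,0,-5],[0,152,-91,0,0,0,-6.4],[0,152,-91,0,0,0,-6.4],[0,152,-91,10,0,0,-6.4],[0,152,-91,29,0,0,-6.4],[0,152,-91,40,0,0,-6.4],[0,152,-91,40,0,0,-6.4],[0,152,-91,40,0,0,-6.4],[0,152,-91,40,0,0,-6.4]],
  ],
)

```text
clock: 28.65
tool_pos: [0.4567, -0.3672, 0.1198]
eef_rot: [-0.163, 0.987, -0.0, 0.0]
contact_force: [-0.3, 0.5, -1.7]
opening: 0.305
finger_force: 54.9
```

```bash
python3 go.py 456 -366.1 60 108.7;python3 go.py 456 -366.1 41.6 108.7
```

```text
clk 28.65 pos [ 456.7 -367.2  119.8] yaw_y 108.72 F [-0.26  0.48 -1.74] open 0.305 ff 54.9
shift [ 0.3  1.3 59.8] turn [-0.  0.  0.]
clk 28.65 pos [ 456.7 -367.2  119.8] yaw_y 108.72 F [-0.26  0.48 -1.74] open 0.305 ff 54.9
shift [ 0.3  1.3 78.2] turn [-0.  0.  0.]
```

Call:
move_arm(
  targets=[
    [[0,0.3,1.3,20,0,0,0],[0,0.3,1.3,40,0,0,0],[0,0.3,1.3,55,0,0,0],[0,0.3,1.3,60,0,0,0],[0,0.3,1.3,60,0,0,0],[0,0.3,1.3,60,0,0,0]],
  ],
)

```text
clock: 29.4
tool_pos: [0.4559, -0.3662, 0.0599]
eef_rot: [-0.162, 0.987, -0.0, 0.001]
contact_force: [0.2, -0.4, -1.9]
opening: 0.314
finger_force: 54.9
```

```bash
python3 go.py 456 -366.1 41.6 108.7
```

```text
clk 29.4 pos [ 455.9 -366.2   59.9] yaw_y 108.7 F [ 0.15 -0.41 -1.88] open 0.314 ff 54.9
shift [-0.1  0.1 18.3] turn [-0.1  0.1  0. ]
```

Call:
move_arm(
  targets=[
    [[0,0,0,3,0,0,0],[0,0,0,6,0,0,0],[0,0,0,9,0,0,0],[0,0,0,9,0,0,0]],
  ],
)

```text
clock: 29.9
tool_pos: [0.4552, -0.3658, 0.0499]
eef_rot: [-0.163, 0.987, 0.0, -0.0]
contact_force: [-1.0, -0.3, -2.4]
opening: 0.308
finger_force: 54.9
```

Call:
move_arm(
  targets=[
    [[0,0,0,3,0,0,0],[0,0,0,6,0,0,0],[0,0,0,8,0,0,0],[0,0,0,8,0,0,0],[0,0,0,8,0,0,0]],
  ],
)

```text
clock: 30.52
tool_pos: [0.4555, -0.3659, 0.0423]
eef_rot: [-0.163, 0.987, 0.0, 0.0]
contact_force: [-0.2, 0.4, -1.9]
opening: 0.313
finger_force: 54.9
```

```bash
python3 go.py 456 -366.1 41.6 108.7
```

```text
clk 30.52 pos [ 455.5 -365.9   42.3] yaw_y 108.71 F [-0.24  0.45 -1.85] open 0.313 ff 54.9
shift [-0.4 -0.3  0.7] turn [-0.  0.  0.]
```

Call:
move_arm(
  targets=[
    [[0,0,0,0.6,0,0,0],[0,0,0,1.0,0,0,0],[0,0,0,1.0,0,0,0]],
  ],
)

```text
clock: 30.9
tool_pos: [0.4555, -0.366, 0.0414]
eef_rot: [-0.163, 0.987, -0.0, 0.0]
contact_force: [-0.2, 1.5, 0.0]
opening: 0.305
finger_force: 54.9
```

```bash
python3 go.py
```

```text
clk 30.9 pos [ 455.5 -366.    41.4] yaw_y 108.71 F [-0.24  1.46  0.04] open 0.305 ff 54.9
```

The block has seated on the rails. I'll open, retreat up and verify.

Call:
move_arm(
  targets=[
    [[0.5,0,0,0,0,0,0],[0.8,0,0,0,0,0,0],[1,0,0,0,0,0,0],[1,0,0,0,0,0,0],[1,0,0,0,0,0,0],[1,0,0,0,0,0,0],[1,0,0,0,0,0,0],[1,0,0,0,0,0,0]],
  ],
)

```text
clock: 31.9
tool_pos: [0.4554, -0.366, 0.0412]
eef_rot: [-0.163, 0.987, 0.0, 0.0]
contact_force: [0.1, 0.1, -0.1]
opening: 1.002
finger_force: 0.0
```

Call:
move_arm(
  targets=[
    [[1,0,0,-10,0,0,0],[1,0,0,-30,0,0,0],[1,0,0,-60,0,0,0],[1,0,0,-100,0,0,0],[1,0,40,-130,0,0,0],[1,0,100,-150,0,0,0],[1,0,150,-150,0,0,0],[1,0,150,-150,0,0,0],[1,0,150,-150,0,0,0]],
  ],
)

```text
clock: 33.02
tool_pos: [0.4078, -0.2247, 0.1918]
eef_rot: [-0.162, 0.987, -0.001, 0.0]
contact_force: [-0.5, -0.6, -0.3]
opening: 1.003
finger_force: 0.0
```

```bash
python3 go.py
python3 - <<'E'
from h import *
a=r.snapshot('top')[150:290,120:370,::-1];b=r.snapshot('side')[100:250,190:390,::-1]
cv2.imwrite('pics/end.png',np.hstack([cv2.resize(a,(430,240),interpolation=cv2.INTER_CUBIC),cv2.resize(b,(320,240),interpolation=cv2.INTER_CUBIC)]))
E
```

```text
clk 33.02 pos [ 407.8 -224.7  191.8] yaw_y 108.69 F [-0.5  -0.58 -0.32] open 1.003 ff 0.0
```

View pics/end.png

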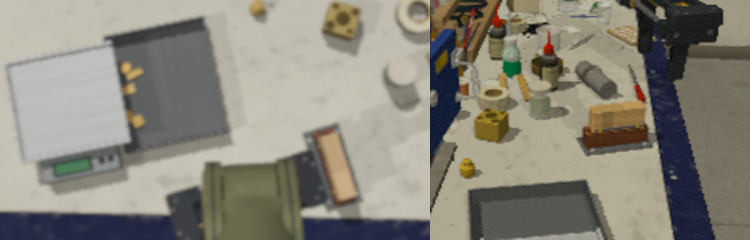

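The scraper hangs level in its cradle, at (333,165) in the top view and (617,115) in the side view. The chips are in the tray at (125–138, 68–120), the pan is empty and the dome block, weight and jar are where they were.

```bash
python3 -c "from plant import r;print(r.finish_job())"
```

```text
the job is handed in; nothing more can be done
None
```

All five offcuts were wiped into the catch tray with a light press, about 4–6 N at each reading. The scraper is back in its cradle, blade down in the slot, and I handed the job in at about 33 s; no verdict was returned.

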